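# Load the label roll past the sprung stop

## Task

Load the roll of spine labels that stands in the grey feed track: hold the orange sprung plate down with a fingertip so that its two steel lugs sink out of the way, and while still holding it down push the roll along the track, past the lugs, into the bay next to the feeder head. Then let go, so that the plate springs fully up and the lugs lock the roll in. Only press and push: the roll must not be lifted or tipped, and the other loose things on the tables stay where they are.

Things in the scene. Friction and masses are not known exactly. Their poses are not given: they have to be found in the camera images.
- track: grey fixed feed track, white feeder head at one end, 328 x 100 mm. Origin on the table, below the steel lugs, mid-width; x = feed direction (towards the white head), z up. All 'track x, y, z' below are in this frame, mm. Side walls: inner faces y = +-36, outer +-44, tops z = 52, from x = -172 (open end) to 80. The white head, x = 88 to 150, is up to 60 high.
- rails (a point): point between the tops of the two aluminium rails that the roll slides on, at track x = -60, y = 0, z = 30 mm. The rails are at y = +-26 to +-36 mm; between them lies the orange plate.
- bay (a point): centre of the bay at rail height: track x = 38, y = 0, z = 30 mm. The end wall's inner face is at track x = 80 mm (roll meets it with its centre at x = 46). The lugs can rise behind the roll once its centre is past x = 31 mm.
- stop_plate (a joint): downward travel (m) of the orange sprung plate: 0 = fully up, 0.013 = fully down (hard stop). It sinks level wherever it is pressed; the spring pushes up with 2.4 N at 0, rising by 0.3 N per mm to 6.3 N at 0.013. Above 0.009 the lugs are below the rails (0.011 or more is safe). It springs back to 0 when let go.
- plate_top (a point): point on the orange plate's top face, track x = -100, y = 0; it sinks with the plate (track z = 28 mm up, 15 mm fully down). The flat plate is 50 mm wide, from x = -168 to 6 mm, and passes under the roll, so a fingertip can press it behind the roll and slide forward along it, pushing the roll.
- lugs (a point): point midway between the tops of the two upright steel lugs on the orange plate: track x = 0, y = 0, z = 39 mm when up; it sinks with the plate. The lugs are at x = -2.5 to 2.5, y = +-19 to +-25 mm: 38 mm free between them, so a finger can pass. Up, they stop the roll when its centre is at x = -31 mm.
- roll: beige roll of spine labels in the track, loose, standing on its flat face: 68 mm diameter, 40 mm high, about 0.15 kg (varies). Origin: centre of its underside, on the rails (track z = 30 mm). At the start its centre is at track x = -85 to -38 mm, behind the lugs.
- tape: bystander: roll of beige tape, 104 mm across, 25 mm high, flat on the table; origin centre of underside
- glue: bystander: white glue stick with a red cap, 98 mm long, 30 mm thick, lying; origin centre of underside
- stapler: bystander: red and black stapler, 150 mm long, 52 mm high; origin centre of underside
- marker: bystander: white and red marker pen, 135 mm long, 16 mm thick, lying; origin centre of underside
- spare_roll: bystander: a second roll of labels, 68 mm diameter, 40 mm high, standing on the table itself, not in the track: leave it
Mind the look-alikes: they are no part of the job. Leave any blue, brown or green look-alike of the roll alone.

How it is judged (in metres and radians):
On the way, in this order (a step that is already met when the one before it is completed fails the run):
1. the plate is pressed down by the fingers while the roll is still behind the lugs (value of joint stop_plate above 0.009 m and contact force between the fingers and stop_plate above 0.5 N and x of roll in the frame of track below -0.027 m), for 0.1 s.
2. the roll is over the lugs while the fingers still hold the plate down (value of joint stop_plate above 0.009 m and contact force between the fingers and stop_plate above 0.5 N and x of roll in the frame of track between -0.02 and 0.028 m), for 0.1 s.
At the end, for the whole second after the job is handed in: The roll stands flat on the rails in the bay between the lugs and the end wall (centre 29 to 49 mm past the lugs), at rest, and the plate is up again (within 1.5 mm) so that the lugs stand behind the roll (x of roll in the frame of track between 0.029 and 0.049 m and y of roll in the frame of track between -0.006 and 0.006 m and z of roll in the frame of track between 0.027 and 0.033 m and angle between roll's own z axis and vertical below 0.06 rad and value of joint stop_plate below 0.0015 m and linear speed of roll below 0.01 m/s); the robot touches nothing.
It fails at once if the roll is lifted more than 6 mm off the rails (z of roll in the frame of track above 0.036 m).
It fails at once if the roll is tipped by more than 0.2 rad (angle between roll's own z axis and vertical above 0.2 rad).
It fails at once if a bystander is moved more than 15 mm (distance of any of tape, glue, stapler, marker, spare_roll from where it was at the start of the episode above 0.015 m).
It also fails if it takes over 40 s, if anything falls off the work surface, if the arm or the gripper's body presses on something with over 40 N, if the wrist force passes 120 N, or if a joint passes its speed limit or range.

## Robot

A 6-joint arm with a two-finger parallel gripper is mounted at the origin on a cart in front of the work surface, level with it; the furniture and walls round the work are solid. World frame = base frame: x ahead of the robot, y to its left, z up, the work surface at z = 0. Lengths are in mm, angles in rad, forces in N, time in s.
With the tool pointing down it reaches from about 275 to 750 mm from the base axis. Payload 10.2 kg.
Tool frame: the origin (TCP) lies at the very end of the fingers, on their centre line; the grasp point (between the pads) lies 19 mm behind it; z points along the fingers, y is the line along which they close (so a half turn about z gives the same grasp; the last joint's range is limited). The gripper opens to 85 mm and grips with 20 to 120 N. Pads are 22 mm wide; open, the fingers measure 114 mm over their backs; the gripper's body (76 mm by 85 mm) begins 54 mm behind the grasp point. The pads swing forward as they close: fully open they stand 13 mm farther back than shut.
Start: joints at [0.966, 0.313, 1.498, -0, 1.331, -0.223], TCP at [195.623, 487.199, 207.594] pointing down, gripper open.
Joint ranges: [-2.94, 2.94], [-0.97, 2.17], [0.19, 2.56], [-1.23, 4.37], [0.02, 3.11], [-2.88, 2.88]. Speed limits (rad/s): [2.39, 2.39, 3.01, 3.14, 3.14, 3.14].

## Interface

Orientations are given as a unit quaternion [w, x, y, z].
In Python, from rig import * gives the robot as it stands. The module is installed in compiled form; this text tells all that it offers.
- The arm moves only by the shell command python3 -m crank 'ROWS' [FORCE]. ROWS is JSON, a list that holds one entry, the list of rows, each a list of 7 numbers: the shift along the tool's x, y, z in units of 25 mm (1.0 is 25 mm), then the turn, a rotation vector about the tool's x, y, z in units of 8 degrees (1.0 is 8 degrees), then the finger opening in mm, from 0 to 85.4. A call has exactly 8 rows; each row shifts and turns the commanded pose from where the row before left it, along the tool's axes as they then stand; what a row does not reach is not made up. A row lasts 1/10 s, in which the tool goes at most 50 mm and 8.59 degrees, less where a joint would pass 70% of its speed; a pose out of reach is approached as far as the arm can. A call is refused whole if a number of a shift passes 1 or a number of a turn 1, either way. A call with a gripper value outside its range is refused whole. The fingers move at their own pace and stop on an object; FORCE is the grip in N (left out, the last holds). Time passes only in rows, so rows that do not move let the fingers close, or fill a call up. It gives the time, the measured TCP pose, the force, the opening and the grip force at its end, in the units of the state.
- sense(): the state, without advancing time (a new reading comes with each control period).
- capture(name): name is "scene" or "top"; returns the picture (384x512x3 uint8, blue, green, red); there is no depth.
- camera_model(name): a dict with "fx", "fy", "cx", "cy" (pixels), "k1" (the pictures are not rectified: a ray, as slopes to the right and down, at radius r is drawn at 1 + k1 r^2 times it, then the intrinsics apply), "world_from_camera" (4x4, takes a point from camera to world coordinates). Camera axes: x right, y up, looking along -z (the intrinsics and any distortion apply to the point x, -y, -z); pixel columns grow to the right and rows downward; lengths in mm; the calibration is good to about 2 mm. A picture is of the moment at which its call begins. camera_model takes no time and is no camera call.
- finish_job(): hands the job in; it is judged then, once.
The state is a dict: "time_s": time; "joints": joint angles; "dq": joint speeds; "tau": joint torques, N m; "eef_pos": TCP position; "ee_rot": TCP orientation; "force": force on the tool from outside, world axes, zero at the start; "wrist_torque": the same for the moment, N m; "grip_width": opening from 0.0 (shut) to 1.0 (fully open); "grip_force": force on a finger pad.
Only numpy, scipy, OpenCV 4.12 (cv2) and the standard library are available. Lean on these libraries where they do the work, as an engineer would, in place of code of your own. Each camera call takes 0.05 s, during which the arm holds its last target. There are 200 camera calls.

## Working session

There is one attempt and no reset: what is moved stays moved. The work goes in short steps, Python scripts to look and compute and a shell command to move; the robot and the scene stay as the last step left them, time stands still between calls to the robot, and variables do not carry over. Pictures are saved under pics/ and viewed, at most 11 in all, crops included, and the job is handed in when it is done.

```bash
mkdir -p pics
python3 - <<'E'
from rig import *
import cv2,numpy as np
for n in("scene","top"):
    cv2.imwrite(f"pics/{n}0.png",capture(n)); m=camera_model(n); print(n,{k:(np.round(v,3).tolist()) for k,v in m.items()})
s=sense();print(s)
E
```

```text
scene {'fx': 393.872, 'fy': 393.872, 'cx': 252.747, 'cy': 193.886, 'k1': -0.064, 'world_from_camera': [[0.795, 0.439, -0.419, -60.127], [-0.607, 0.562, -0.562, -599.415], [-0.011, 0.701, 0.713, 1079.975], [0.0, 0.0, 0.0, 1.0]]}
top {'fx': 373.4, 'fy': 373.4, 'cx': 259.469, 'cy': 193.423, 'k1': -0.024, 'world_from_camera': [[-0.002, 0.981, -0.196, 309.06], [-1.0, -0.004, -0.008, 220.149], [-0.009, 0.196, 0.981, 1182.293], [0.0, 0.0, 0.0, 1.0]]}
{'time_s': 0.1, 'joints': array([ 9.65583903e-01,  3.13425698e-01,  1.49833155e+00, -4.02493501e-06,
        1.33102962e+00, -2.23410950e-01]), 'dq': array([-0.00053092, -0.00292375,  0.00029596, -0.00261233, -0.00103736,
       -0.00088814]), 'tau': array([ 3.55579759e-03, -4.12895072e+01, -2.60142034e+01, -1.63087075e-04,
        3.00764012e-03,  1.15894724e-05]), 'eef_pos': array([195.48131787, 486.9769194 , 207.08726103]), 'ee_rot': array([-2.38582376e-04,  1.89742842e-01,  9.81833640e-01, -5.47375363e-04]), 'force': array([ 0.08803975,  0.20161001, -0.12089847]), 'wrist_torque': array([ 0.02979843,  0.01016523, -0.04049273]), 'grip_force': 0.0, 'grip_width': 0.9959160668010872}
```

View pics/scene0.png

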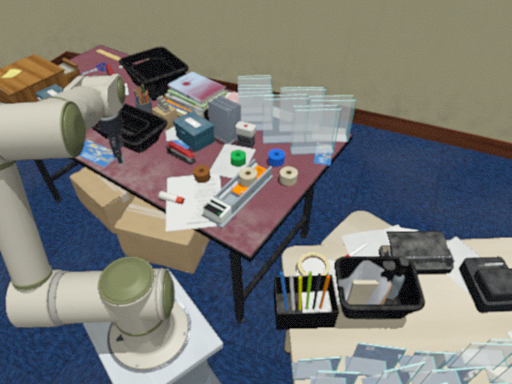

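View pics/top0.png

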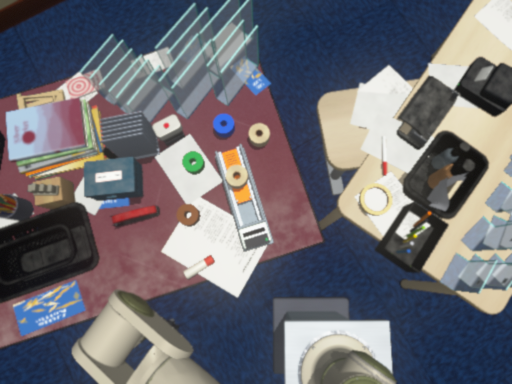

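The top view shows the track running from (228,150) to the white head at (257,236), with the roll in it at (236,176). Things that could be taken for the roll are the spare beige roll (259,134), blue (223,124), green (193,161), brown (188,214) and the tape (376,199). I choose (236,176), the beige one in the track.

Run:
```python
import cv2,numpy as np
a=cv2.imread("pics/top0.png")[135:255,195:295]; b=cv2.imread("pics/scene0.png")[150:230,190:310]
a=cv2.resize(a,None,fx=5,fy=5,interpolation=cv2.INTER_CUBIC); b=cv2.resize(b,None,fx=6,fy=6,interpolation=cv2.INTER_CUBIC)
for im,s,x0,y0 in((a,5,195,135),(b,6,190,150)):
    for i in range(0,im.shape[1]//s,10): cv2.putText(im,str(x0+i),(i*s,8),0,.35,(255,255,255),1); cv2.line(im,(i*s,10),(i*s,16),(255,255,255),1)
    for i in range(0,im.shape[0]//s,10): cv2.putText(im,str(y0+i),(0,i*s+4),0,.35,(255,255,255),1)
cv2.imwrite("pics/ca.png",a);cv2.imwrite("pics/cb.png",b)
```

```text
(no output)
```

View pics/ca.png

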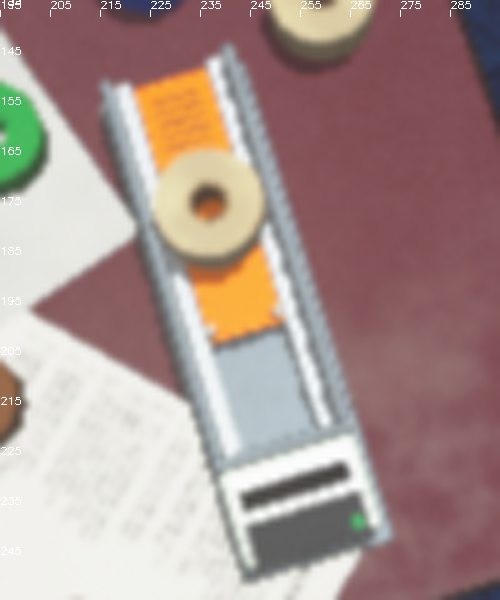

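View pics/cb.png

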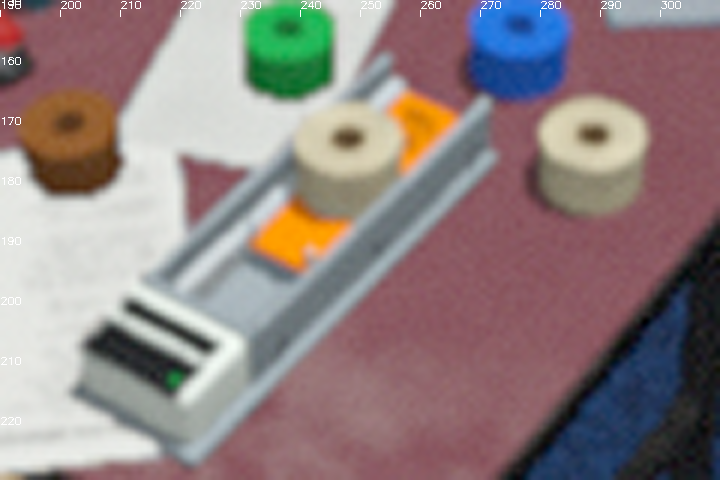

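The crops confirm the choice. The beige roll sits in the track, on the orange plate: its top face is at about crop (209,205) in the top view and (348,139) in the scene view. The lugs are seen at top crop (210,330) and (277,315). Next I fit the track pose and the roll.

```bash
cat > h.py <<'E'
from rig import *
import numpy as np,cv2
from scipy.optimize import least_squares
def proj(n,P,M={}):
    m=M.setdefault(n,camera_model(n)); T=np.linalg.inv(m["world_from_camera"])
    c=np.atleast_2d(P)@T[:3,:3].T+T[:3,3]; u=np.c_[c[:,0],-c[:,1]]/-c[:,2:]
    u=u*(1+m["k1"]*(u**2).sum(1,keepdims=True)); return u*[m["fx"],m["fy"]]+[m["cx"],m["cy"]]
def tw(t,P):
    P=np.atleast_2d(P); c,s=np.cos(t[2]),np.sin(t[2]); return P@np.array([[c,s,0],[-s,c,0],[0,0,1]])+[t[0],t[1],t[3] if len(t)>3 else 0]
E
cat > fit.py <<'E'
from h import *
f=lambda p,s,o:(np.array(p)+.5)/s-.5+o
top=[((212,345),(6,-25,28)),((283,322),(6,25,28)),((135,90),(-168,-25,28)),((208,68),(-168,25,28)),((210,330),(0,-22,39)),((277,314),(0,22,39)),((105,88),(-172,-44,52)),((228,48),(-172,44,52))]
sc=[((250,243),(6,-25,28)),((390,55),(-172,-42,52)),((490,98),(-172,42,52))]
U={"top":np.array([f(p,5,(195,135)) for p,_ in top]),"scene":np.array([f(p,6,(190,150)) for p,_ in sc])}
W={"top":np.array([w for _,w in top]),"scene":np.array([w for _,w in sc])}
res=lambda t:np.r_[tuple((proj(n,tw(t,W[n]))-U[n]).ravel() for n in U)]
for free in(0,1):
    r=least_squares(res,[550,270,np.pi]+[0]*free,loss="soft_l1");print(r.x.round(3));
    print(res(r.x).reshape(-1,2).round(1).tolist())
t=r.x if 0 else least_squares(res,[550,270,np.pi],loss="soft_l1").x
R=least_squares(lambda P:np.r_[(proj("top",P)-f((209,204),5,(195,135))).ravel(),(proj("scene",P)-f((349,139),6,(190,150))).ravel()],[600,270,70])
c,s=np.cos(t[2]),np.sin(t[2]);d=R.x[:2]-t[:2]
print("roll top",R.x.round(1),R.fun.round(2),"track",c*d[0]+s*d[1],-s*d[0]+c*d[1])
np.save("t.npy",t)
E
python3 fit.py
```

```text
[520.201 279.382   3.437]
[[-0.3, 0.2], [0.7, 0.2], [-0.1, 0.4], [0.2, 0.4], [0.2, 0.5], [0.4, -0.4], [-1.0, -0.9], [1.0, -0.8], [-0.7, -0.8], [-0.4, -0.9], [0.3, -0.1]]
[521.747 280.183   3.438  -5.554]
[[-0.4, 0.0], [0.5, 0.0], [-0.2, 0.5], [-0.0, 0.5], [0.1, 0.4], [0.2, -0.5], [-1.1, -0.8], [0.8, -0.7], [-0.4, -0.0], [-0.3, -0.1], [0.4, 0.6]]
roll top [589.  300.5  67.6] [-0.01  0.03  0.04 -0.01] track -71.96461185382314 -0.21423984428831133
```

```bash
cat > go.py <<'E'
import sys
from h import *
from scipy.spatial.transform import Rotation as Ro
t=np.load("t.npy"); s=sense(); q=s["ee_rot"]; R=Ro.from_quat(np.r_[q[1:],q[0]])
p=s["eef_pos"]; c,si=np.cos(t[2]),np.sin(t[2]); d=p[:2]-t[:2]
print("t",s["time_s"],"world",p.round(1),"track",np.round([c*d[0]+si*d[1],-si*d[0]+c*d[1],p[2]],1),"F",s["force"].round(1),"track F",np.round([c*s["force"][0]+si*s["force"][1],-si*s["force"][0]+c*s["force"][1]],1))
G=np.c_[[0,0,0]]
want=Ro.from_matrix(np.c_[[-si,c,0],[-c,-si,0],[0,0,-1.]] if 0 else np.c_[[si,-c,0],[-c,-si,0],[0,0,-1.]]*[-1,-1,1] if 0 else np.c_[np.cross([-c,-si,0],[0,0,-1.]),[-c,-si,0],[0,0,-1.]])
print("turn (8deg units)",(np.degrees((R.inv()*want).as_rotvec())/8).round(2))
if len(sys.argv)>1:
    g=tw(t,[float(v) for v in sys.argv[1:4]])[0]; print("goal",g.round(1),"units",R.inv().apply((g-p)/25).round(2))
E
python3 -m crank '[[[0,0,0,0,0,0.8,0],[0,0,0,0,0,0.8,0],[0,0,0,0,0,0.8,0],[0,0,0,0,0,0.8,0],[0,0,0,0,0,0.8,0],[0,0,0,0,0,0.8,0],[0,0,0,0,0,0.8,0],[0,0,0,0,0,0.8,0]]]' 20; python3 go.py -130 0 150
```

```text
time_s: 0.9
eef_pos: [195.5, 487.1, 207.2]
ee_rot: [-0.0, 0.597, 0.802, -0.0]
force: [0.2, 1.4, -0.2]
grip_width: 0.001
grip_force: 0.0
t 0.9 world [195.5 487.1 207.2] track [ 250.3 -293.1  207.2] F [ 0.2  1.4 -0.2] track F [-0.6 -1.3]
turn (8deg units) [-0.    0.   -0.03]
goal [644.6 317.2 150. ] units [-11.66  15.26   2.29]
```

```bash
python3 -m crank '[[[-0.73,0.95,0,0,0,0,0],[-0.73,0.95,0,0,0,0,0],[-0.73,0.95,0,0,0,0,0],[-0.73,0.95,0,0,0,0,0],[-0.73,0.95,0,0,0,0,0],[-0.73,0.95,0,0,0,0,0],[-0.73,0.95,0,0,0,0,0],[-0.73,0.95,0,0,0,0,0]]]' && python3 -m crank '[[[-0.73,0.95,0.2,0,0,0,0],[-0.73,0.95,0.2,0,0,0,0],[-0.73,0.95,0.2,0,0,0,0],[-0.73,0.95,0.2,0,0,0,0],[-0.73,0.95,0.2,0,0,0,0],[-0.73,0.95,0.2,0,0,0,0],[-0.7,0.9,0.2,0,0,0,0],[0,0,0,0,0,0,0]]]' ; python3 go.py -130 0 80
python3 - <<'E'
from h import *
a=capture("top")[100:220,170:290];cv2.imwrite("pics/c2.png",cv2.resize(a,None,fx=5,fy=5,interpolation=cv2.INTER_CUBIC))
E
```

```text
time_s: 1.7
eef_pos: [420.9, 402.2, 207.2]
ee_rot: [-0.0, 0.595, 0.803, -0.0]
force: [-0.4, 0.2, -0.5]
grip_width: -0.005
grip_force: 0.0
time_s: 2.5
eef_pos: [616.7, 327.1, 170.1]
ee_rot: [-0.001, 0.597, 0.803, -0.001]
force: [-0.5, 0.1, -0.7]
grip_width: 0.0
grip_force: 0.0
t 2.5 world [616.7 327.1 170.1] track [-106.2  -17.6  170.1] F [-0.5  0.1 -0.7] track F [ 0.4 -0.3]
turn (8deg units) [-0.02  0.   -0.02]
goal [644.6 317.2  80. ] units [-0.7   0.96  3.6 ]
```

View pics/c2.png

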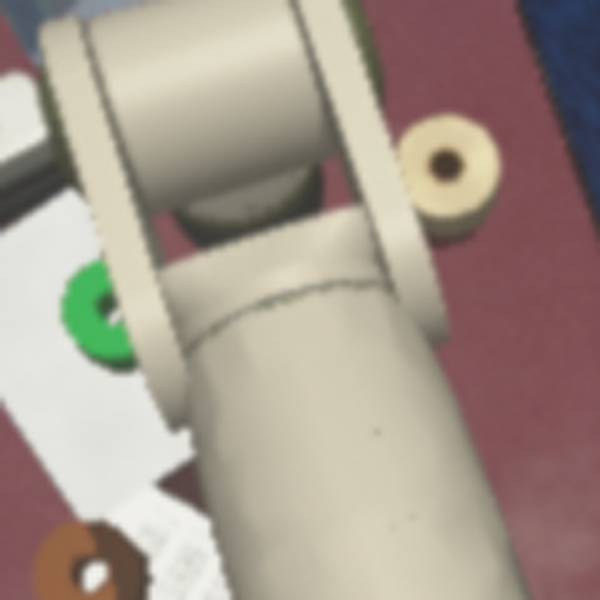

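The top view is blocked by the wrist; only the green roll and the spare roll show beside it. I'll use the scene camera from here.

```bash
python3 -m crank '[[[-0.35,0.5,0,0,0,0,0],[-0.35,0.46,0,0,0,0,0],[0,0,0.7,0,0,0,0],[0,0,0.7,0,0,0,0],[0,0,0.7,0,0,0,0],[0,0,0.7,0,0,0,0],[0,0,0.6,0,0,0,0],[0,0,0,0,0,0,0]]]' ; python3 go.py -130 0 40
python3 - <<'E'
from h import *
t=np.load("t.npy");P=sense()["eef_pos"];a=capture("scene")[100:200,200:320]
b=cv2.resize(a,None,fx=6,fy=6,interpolation=cv2.INTER_CUBIC)
u=((proj("scene",P)[0]-[200,100]+.5)*6);print(u);cv2.circle(b,tuple(int(v) for v in u),3,(255,0,255),1);cv2.imwrite("pics/c3.png",b)
E
```

```text
time_s: 3.35
eef_pos: [641.2, 319.8, 85.3]
ee_rot: [-0.001, 0.595, 0.804, -0.002]
force: [-0.3, 0.1, -0.3]
grip_width: 0.002
grip_force: 0.0
t 3.35 world [641.2 319.8  85.3] track [-127.6   -3.5   85.3] F [-0.3  0.1 -0.3] track F [ 0.2 -0.2]
turn (8deg units) [-0.03 -0.    0.01]
goal [644.6 317.2  40. ] units [-0.14  0.11  1.81]
[336.16988008 369.34841329]
```

View pics/c3.png

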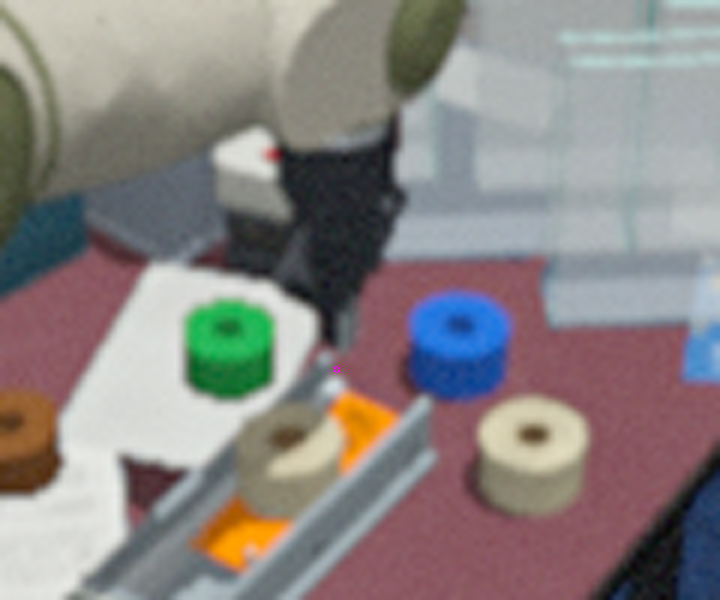

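The finger tip ends near crop (342,350), just behind the roll (290,455) and above the rear of the plate, and slightly short of the projected TCP at (336,369). I'll correct x and y, go lower and check again.

```bash
python3 -m crank '[[[-0.14,0.11,0.3,0,0,0,0],[0,0,0.3,0,0,0,0],[0,0,0.3,0,0,0,0],[0,0,0.3,0,0,0,0],[0,0,0.3,0,0,0,0],[0,0,0,0,0,0,0],[0,0,0,0,0,0,0],[0,0,0,0,0,0,0]]]' ; python3 go.py -130 0 28
python3 - <<'E'
from h import *
t=np.load("t.npy");P=sense()["eef_pos"];a=capture("scene")[130:190,225:305]
b=cv2.resize(a,None,fx=9,fy=9,interpolation=cv2.INTER_CUBIC)
u=((proj("scene",P)[0]-[225,130]+.5)*9);print(u);cv2.circle(b,tuple(int(v) for v in u),3,(255,0,255),1);cv2.imwrite("pics/c4.png",b)
E
```

```text
time_s: 4.2
eef_pos: [646.7, 317.1, 50.6]
ee_rot: [0.0, 0.595, 0.803, 0.0]
force: [-0.7, 0.5, 0.2]
grip_width: -0.001
grip_force: 0.0
t 4.2 world [646.7 317.1  50.6] track [-132.     0.7   50.6] F [-0.7  0.5  0.2] track F [ 0.5 -0.6]
turn (8deg units) [0.01 0.   0.  ]
goal [644.6 317.2  28. ] units [ 0.03 -0.08  0.9 ]
[293.32573471 342.69468741]
```

View pics/c4.png

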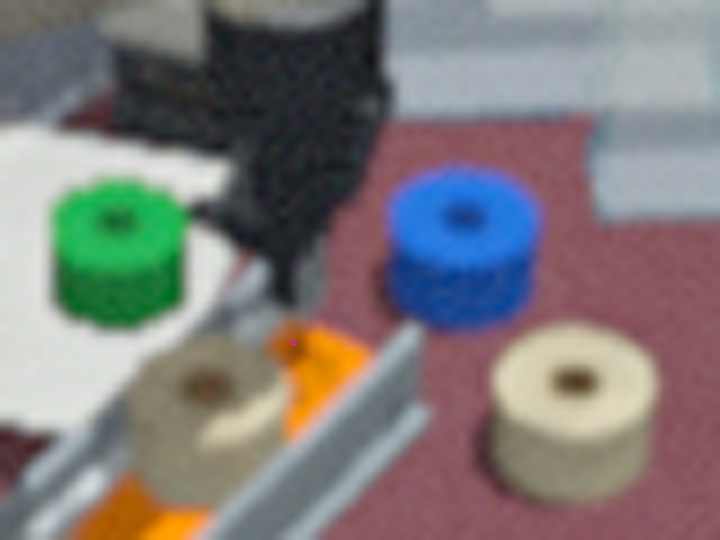

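The tip is over the rear of the plate at crop (300,310), clear of the roll's edge (290,400). Now I'll go down gently and watch the force.

```bash
python3 -m crank '[[[0,-0.06,0.2,0,0,0,0],[0,0,0.2,0,0,0,0],[0,0,0.2,0,0,0,0],[0,0,0.2,0,0,0,0],[0,0,0.2,0,0,0,0],[0,0,0,0,0,0,0],[0,0,0,0,0,0,0],[0,0,0,0,0,0,0]]]' ; python3 go.py -130 0 15
```

```text
time_s: 5.05
eef_pos: [645.2, 316.7, 25.4]
ee_rot: [0.0, 0.595, 0.803, 0.0]
force: [-0.7, 0.3, 0.3]
grip_width: -0.002
grip_force: 0.0
t 5.05 world [645.2 316.7  25.4] track [-130.4    0.6   25.4] F [-0.7  0.3  0.3] track F [ 0.6 -0.4]
turn (8deg units) [ 0. -0.  0.]
goal [644.6 317.2  15. ] units [ 0.03 -0.02  0.42]
```

```bash
python3 -m crank '[[[0,0,0.1,0,0,0,0],[0,0,0.1,0,0,0,0],[0,0,0,0,0,0,0],[0,0,0,0,0,0,0],[0,0,0,0,0,0,0],[0,0,0,0,0,0,0],[0,0,0,0,0,0,0],[0,0,0,0,0,0,0]]]' ; python3 go.py -130 0 15
```

```text
time_s: 5.85
eef_pos: [645.0, 316.6, 20.1]
ee_rot: [0.0, 0.595, 0.803, 0.0]
force: [-0.5, -0.3, -0.9]
grip_width: -0.002
grip_force: 0.0
t 5.85 world [645.  316.6  20.1] track [-130.2    0.6   20.1] F [-0.5 -0.3 -0.9] track F [0.6 0.2]
turn (8deg units) [0. 0. 0.]
goal [644.6 317.2  15. ] units [ 0.03 -0.01  0.21]
```

```bash
python3 -m crank '[[[0,0,0.1,0,0,0,0],[0,0,0.1,0,0,0,0],[0,0,0,0,0,0,0],[0,0,0,0,0,0,0],[0,0,0,0,0,0,0],[0,0,0,0,0,0,0],[0,0,0,0,0,0,0],[0,0,0,0,0,0,0]]]' ; python3 go.py -130 0 10
python3 - <<'E'
from h import *
t=np.load("t.npy");P=sense()["eef_pos"];a=capture("scene")[130:190,225:305]
b=cv2.resize(a,None,fx=9,fy=9,interpolation=cv2.INTER_CUBIC)
u=((proj("scene",P)[0]-[225,130]+.5)*9);print(u);cv2.imwrite("pics/c5.png",b)
E
```

```text
time_s: 6.65
eef_pos: [645.0, 316.6, 15.1]
ee_rot: [0.0, 0.595, 0.803, 0.0]
force: [0.3, 0.0, -0.1]
grip_width: 0.002
grip_force: 0.0
t 6.65 world [645.  316.6  15.1] track [-130.2    0.7   15.1] F [ 0.3  0.  -0.1] track F [-0.3  0.1]
turn (8deg units) [0. 0. 0.]
goal [644.6 317.2  10. ] units [ 0.03 -0.01  0.2 ]
[291.32273556 404.77881433]
```

View pics/c5.png

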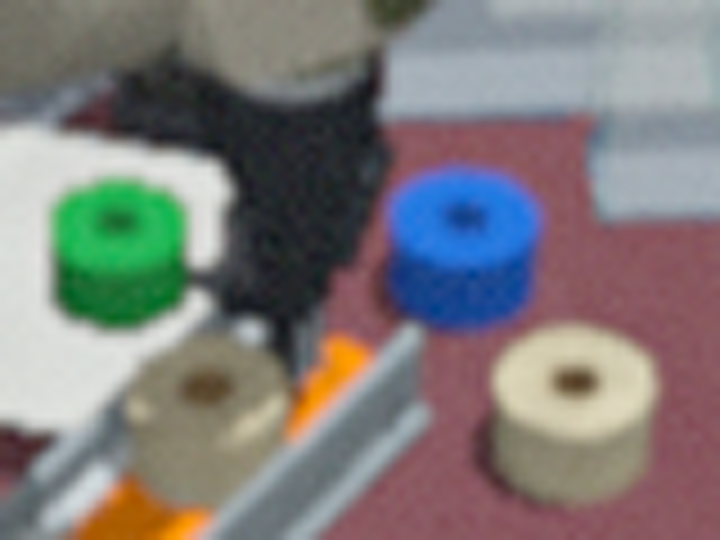

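The tip is inside the track at crop (305,370), right behind the roll (205,400), and the roll has not moved. I'll keep going down.

```bash
python3 -m crank '[[[0,0,0.1,0,0,0,0],[0,0,0.06,0,0,0,0],[0,0,0,0,0,0,0],[0,0,0,0,0,0,0],[0,0,0,0,0,0,0],[0,0,0,0,0,0,0],[0,0,0,0,0,0,0],[0,0,0,0,0,0,0]]]' ; python3 go.py -130 0 10
```

```text
time_s: 7.5
eef_pos: [645.0, 316.6, 11.1]
ee_rot: [0.0, 0.595, 0.803, 0.0]
force: [-1.3, -0.5, -0.2]
grip_width: -0.0
grip_force: 0.0
t 7.5 world [645.  316.6  11.1] track [-130.2    0.7   11.1] F [-1.3 -0.5 -0.2] track F [1.4 0.1]
turn (8deg units) [0. 0. 0.]
goal [644.6 317.2  10. ] units [ 0.03 -0.01  0.04]
```

```bash
python3 -m crank '[[[0,0,0.1,0,0,0,0],[0,0,0.06,0,0,0,0],[0,0,0,0,0,0,0],[0,0,0,0,0,0,0],[0,0,0,0,0,0,0],[0,0,0,0,0,0,0],[0,0,0,0,0,0,0],[0,0,0,0,0,0,0]]]' ; python3 go.py -130 0 5; python3 go.py|head -1
```

```text
time_s: 8.3
eef_pos: [645.0, 316.6, 7.1]
ee_rot: [0.0, 0.595, 0.803, 0.0]
force: [1.3, 0.5, -1.4]
grip_width: 0.002
grip_force: 0.0
t 8.3 world [645.  316.6   7.1] track [-130.2    0.7    7.1] F [ 1.3  0.5 -1.4] track F [-1.4 -0.1]
turn (8deg units) [0. 0. 0.]
goal [644.6 317.2   5. ] units [ 0.03 -0.01  0.08]
t 8.3 world [645.  316.6   7.1] track [-130.2    0.7    7.1] F [ 1.3  0.5 -1.4] track F [-1.4 -0.1]
```

```bash
cat > avg.py <<'E'
from h import *
F=[];W=[];I=[]
for _ in range(14): I.append(capture("scene").astype(float)); s=sense();F.append(s["force"]);W.append(s["wrist_torque"])
print("F",np.mean(F,0).round(2),np.std(F,0).round(2),"W",np.mean(W,0).round(3),"tau",s["tau"].round(2))
m=np.mean(I,0); a0=cv2.imread("pics/scene0.png").astype(float)
b=np.hstack([cv2.resize(x[148:200,225:275],None,fx=8,fy=8,interpolation=cv2.INTER_CUBIC) for x in(a0,m)]).clip(0,255).astype("u1"); cv2.imwrite("pics/avg.png",b)
E
python3 avg.py
```

```text
F [0.21 0.03 0.02] [0.65 0.39 0.6 ] W [-0.016 -0.002 -0.008] tau [  0.   -64.26 -24.66  -0.     0.    -0.  ]
```

View pics/avg.png

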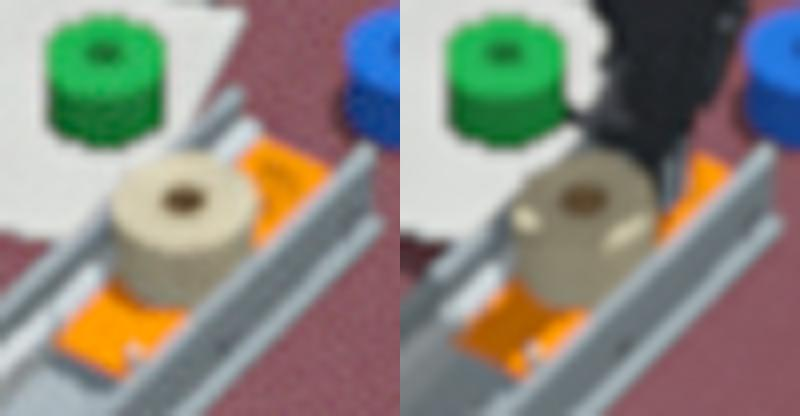

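The average force is zero and the plate is still up: the orange edge is at (455,335), the same in both halves. The tip really ends about 20 mm above the reported TCP (33 crop px at 1.75 px/mm), so contact is close. I'll keep going down on force.

```bash
python3 -m crank '[[[0,0,0.1,0,0,0,0],[0,0,0.06,0,0,0,0],[0,0,0,0,0,0,0],[0,0,0,0,0,0,0],[0,0,0,0,0,0,0],[0,0,0,0,0,0,0],[0,0,0,0,0,0,0],[0,0,0,0,0,0,0]]]' ; python3 avg.py; python3 go.py -130 0 5|head -1
```

```text
time_s: 9.8
eef_pos: [645.1, 316.7, 3.2]
ee_rot: [0.0, 0.595, 0.803, 0.0]
force: [0.6, 0.4, 3.5]
grip_width: -0.002
grip_force: 1.3
F [1.27 0.7  2.84] [0.71 0.33 0.41] W [ 0.105 -0.229 -0.001] tau [ 1.200e-01 -6.191e+01 -2.272e+01 -3.000e-02  4.600e-01 -0.000e+00]
t 10.5 world [645.1 316.6   3.1] track [-130.3    0.7    3.1] F [1.3 0.8 2. ] track F [-1.4 -0.4]
```

```bash
cat > chk.py <<'E'
from h import *
t=np.load("t.npy"); b=cv2.imread("pics/avg.png").astype(int)
for n,im in(("start",b[:,:400]),("now",b[:,400:])):
    # hole: darkest brown blob in its neighbourhood ; orange: strong saturation
    s=im[150:260,100:260].sum(2); loc=np.argwhere(s<np.percentile(s,3))[:,::-1]+[100,150]
    k=im[...,2]-im[...,0]>90; k[:250]=0; k[:,200:]=0; o=np.argwhere(k)[:,::-1]
    print(n,"hole",np.median(loc,0),"orange front: min",(o[:,0]+o[:,1]*0).min(),"max y",o[:,1].max(),"centroid",o.mean(0).round(1),len(o))
for z in(28,15): print("plate end corner -y at z",z,((proj("scene",tw(t,[[6,-25,z],[6,0,z]]))-[225,148]+.5)*8).round(1).tolist())
for x in(-72,-65): print("hole at x",x,((proj("scene",tw(t,[[x,0,70]]))-[225,148]+.5)*8).round(1).tolist())
E
python3 chk.py
```

```text
start hole [183. 201.] orange front: min 56 max y 376 centroid [117.2 329.3] 6666
now hole [245. 156.] orange front: min 59 max y 377 centroid [118.3 329.2] 6365
plate end corner -y at z 28 [[48.7, 334.3], [90.5, 355.8]]
plate end corner -y at z 15 [[50.1, 353.6], [91.7, 375.1]]
hole at x -72 [[186.6, 198.3]]
hole at x -65 [[177.9, 206.5]]
```

```bash
python3 -m crank '[[[0,0,0.06,0,0,0,0],[0,0,0.06,0,0,0,0],[0,0,0,0,0,0,0],[0,0,0,0,0,0,0],[0,0,0,0,0,0,0],[0,0,0,0,0,0,0],[0,0,0,0,0,0,0],[0,0,0,0,0,0,0]]]' ; python3 avg.py; python3 go.py -130 0 5|head -1; python3 chk.py | head -2
```

```text
time_s: 11.3
eef_pos: [646.2, 317.0, 2.0]
ee_rot: [0.001, 0.595, 0.803, 0.001]
force: [2.2, 0.7, 11.8]
grip_width: 0.001
grip_force: 5.9
F [ 2.25  0.83 11.27] [0.56 0.54 0.61] W [ 0.069 -0.086 -0.007] tau [ 2.000e-01 -5.628e+01 -1.979e+01 -6.000e-02  3.000e-01 -1.000e-02]
t 12.0 world [646.2 317.    2.1] track [-131.5    0.7    2.1] F [ 1.8  1.8 12. ] track F [-2.3 -1.2]
start hole [183. 201.] orange front: min 56 max y 376 centroid [117.2 329.3] 6666
now hole [246. 156.] orange front: min 60 max y 378 centroid [118.9 329.2] 6583
```

Run:
```python
from h import *
t=np.load("t.npy");P=sense()["eef_pos"]
out=[]
for n,(x0,y0,w,h,s) in {"scene":(228,125,60,60,6),"top":(195,110,70,60,6)}.items():
    m=np.mean([capture(n).astype(float) for _ in range(4)],0)[y0:y0+h,x0:x0+w]
    b=cv2.resize(m,None,fx=s,fy=s,interpolation=cv2.INTER_CUBIC).clip(0,255).astype("u1")
    b=(255*(b/255.)**.6).astype("u1")
    b=b.copy()
    for pts,c in(([P],(255,0,255)),(tw(t,[[-168,-25,28],[-168,25,28],[-131,25,28],[-131,-25,28]]),(255,255,0))):
        for u in proj(n,pts): cv2.circle(b,tuple(int(v) for v in (u-[x0,y0]+.5)*s),3,c,1)
    out.append(b)
cv2.imwrite("pics/c9.png",np.hstack(out))
```

```text
(no output)
```

View pics/c9.png

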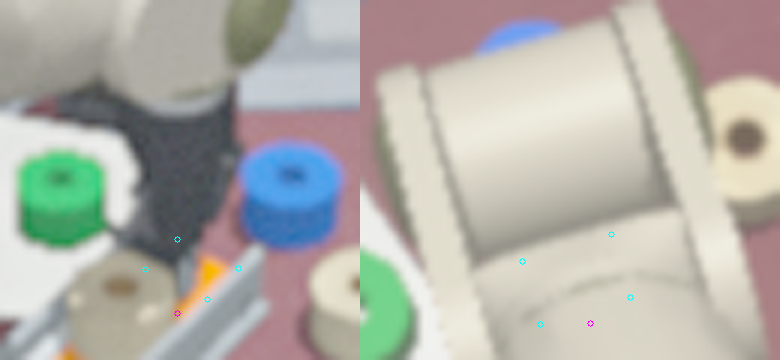

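The scene half shows the gripper's wide linkage at crop (125,240), overhanging the roll's rear top edge (130,255). The moment balance puts the stiff contact about 30–40 mm ahead of the finger, on top of the roll. The linkage reaches forward over the roll, so I'll raise, nudge the roll forward towards the lugs with the finger, back off and press farther behind it.

```bash
python3 -m crank '[[[0,0,-0.2,0,0,0,0],[0,0,-0.2,0,0,0,0],[0,0,-0.2,0,0,0,0],[0,0,0,0,0,0,0],[0,-0.1,0,0,0,0,0],[0,-0.1,0,0,0,0,0],[0,-0.1,0,0,0,0,0],[0,-0.1,0,0,0,0,0]]]'; python3 go.py|head -1;  python3 -m crank '[[[0,-0.1,0,0,0,0,0],[0,-0.1,0,0,0,0,0],[0,-0.1,0,0,0,0,0],[0,-0.1,0,0,0,0,0],[0,-0.1,0,0,0,0,0],[0,-0.1,0,0,0,0,0],[0,-0.1,0,0,0,0,0],[0,-0.1,0,0,0,0,0]]]'; python3 avg.py; python3 go.py|head -1
cat > hole.py <<'E'
from h import *
from scipy.optimize import minimize_scalar
t=np.load("t.npy"); a0=cv2.imread("pics/scene0.png"); 
m=np.mean([capture("scene").astype(float) for _ in range(4)],0)
g=cv2.resize(m.sum(2)/3,None,fx=4,fy=4,interpolation=cv2.INTER_CUBIC)
# dark-hole score along track axis (hole ~ 20 mm dia at z=70) against ring of face
def sc(x):
    r=lambda q:np.mean([g[int((v+.5)*4),int((u+.5)*4)] for u,v in proj("scene",tw(t,[[x+q*np.cos(k),q*np.sin(k),70] for k in np.linspace(0,6.28,16)]))])
    return (r(16)+r(18))/2-(r(1)+r(4))/2
X=np.arange(-100,55,1.); S=[sc(x) for x in X]; i=np.argsort(S)[::-1][:5]; print("roll x est",X[i],np.round(np.array(S)[i],1))
E
python3 hole.py
```

```text
time_s: 13.2
eef_pos: [635.1, 313.6, 14.9]
ee_rot: [-0.0, 0.595, 0.803, -0.0]
force: [1.2, 0.5, 1.2]
grip_width: -0.001
grip_force: 0.3
t 13.2 world [635.1 313.6  14.9] track [-119.9    0.7   14.9] F [1.2 0.5 1.2] track F [-1.3 -0.2]
time_s: 14.0
eef_pos: [616.1, 307.8, 15.1]
ee_rot: [0.0, 0.595, 0.803, 0.0]
force: [0.7, 0.2, 0.6]
grip_width: 0.001
grip_force: 0.4
F [0.02 0.42 0.2 ] [0.45 0.53 0.54] W [-0.001  0.003 -0.009] tau [  0.   -61.28 -24.01  -0.     0.    -0.  ]
t 14.7 world [616.3 307.9  15.1] track [-100.2    0.7   15.1] F [0.4 0.1 0.2] track F [-0.4 -0. ]
roll x est [-50. -51. -52. -49. -48.] [49.8 49.5 49.  48.9 48. ]
```

The nudge worked: the roll is now at about x = -50 and still standing. I'll push a little more, back off and press.

```bash
python3 -m crank '[[[0,-0.1,0,0,0,0,0],[0,-0.1,0,0,0,0,0],[0,-0.05,0,0,0,0,0],[0,0,0,0,0,0,0],[0,0.3,0,0,0,0,0],[0,0.4,0,0,0,0,0],[0,0.4,0,0,0,0,0],[0,0.3,0,0,0,0,0]]]'; python3 -m crank '[[[-0.03,0,0.1,0,0,0,0],[0,0,0.1,0,0,0,0],[0,0,0.1,0,0,0,0],[0,0,0.1,0,0,0,0],[0,0,0.1,0,0,0,0],[0,0,0.1,0,0,0,0],[0,0,0,0,0,0,0],[0,0,0,0,0,0,0]]]'; python3 avg.py; python3 go.py|head -1; python3 hole.py
```

```text
time_s: 15.7
eef_pos: [644.2, 316.3, 15.0]
ee_rot: [-0.0, 0.595, 0.803, -0.0]
force: [0.5, -0.6, -0.9]
grip_width: 0.001
grip_force: 0.0
time_s: 16.5
eef_pos: [643.9, 315.6, 0.3]
ee_rot: [-0.0, 0.595, 0.803, -0.0]
force: [-2.3, -1.8, 2.4]
grip_width: 0.001
grip_force: 1.5
F [-2.08 -0.17  2.86] [0.4  0.37 0.5 ] W [-0.066  0.385 -0.001] tau [ -0.56 -62.43 -24.32  -0.11  -0.55  -0.  ]
t 17.2 world [6.440e+02 3.156e+02 1.000e-01] track [-1.29e+02  1.40e+00  1.00e-01] F [-1.9 -0.5  2.9] track F [ 1.9 -0.1]
roll x est [-43. -44. -42. -45. -41.] [65.7 65.6 65.3 64.7 64.4]
```

Soft contact with the plate now (2.9 N, about 1.5 mm down). I'll press on another 10 mm.

```bash
python3 -m crank '[[[0,0,0.08,0,0,0,0],[0,0,0.08,0,0,0,0],[0,0,0.08,0,0,0,0],[0,0,0.08,0,0,0,0],[0,0,0.08,0,0,0,0],[0,0,0,0,0,0,0],[0,0,0,0,0,0,0],[0,0,0,0,0,0,0]]]'; python3 avg.py; python3 go.py|head -1; python3 chk.py|head -2
```

```text
time_s: 18.2
eef_pos: [644.3, 315.6, -8.9]
ee_rot: [0.0, 0.595, 0.803, 0.0]
force: [-4.3, -0.7, 9.7]
grip_width: -0.001
grip_force: 5.3
F [-4.45 -1.05 10.58] [0.41 0.36 0.4 ] W [-0.187  0.758 -0.019] tau [ -0.71 -57.75 -22.58  -0.07  -1.16  -0.  ]
t 18.9 world [644.3 315.7  -8.8] track [-129.3    1.4   -8.8] F [-4.3 -1.2 10.1] track F [ 4.5 -0.1]
start hole [183. 201.] orange front: min 56 max y 376 centroid [117.2 329.3] 6666
now hole [247. 175.] orange front: min 59 max y 387 centroid [ 97. 358.] 2555
```

The plate is on its hard stop (10.6 N, and the orange edge has sunk). Now I'll slide forward with it held down.

```bash
python3 -m crank '[[[0,-0.16,-0.02,0,0,0,0],[0.03,-0.16,0,0,0,0,0],[0,-0.16,0,0,0,0,0],[0,-0.16,0,0,0,0,0],[0,-0.16,0,0,0,0,0],[0,-0.16,0,0,0,0,0],[0,-0.16,0,0,0,0,0],[0,-0.16,0,0,0,0,0]]]'; python3 go.py|head -1; python3 hole.py
```

```text
time_s: 19.7
eef_pos: [615.1, 307.2, -8.2]
ee_rot: [0.002, 0.595, 0.803, 0.002]
force: [5.0, 0.9, 6.2]
grip_width: -0.004
grip_force: 2.8
t 19.7 world [615.1 307.2  -8.2] track [-98.9   0.9  -8.2] F [5.  0.9 6.2] track F [-5.   0.6]
roll x est [-24. -25. -23. -26. -22.] [57.4 56.6 55.8 55.  54.9]
```

The roll is past the lug-stop position (-24) and the plate is still down. The linkage is pushing about 41 mm ahead of the tip, so about 63 mm remain.

```bash
python3 -m crank '[[[0,-0.16,0.01,0,0,0,0],[0.01,-0.16,0.01,0,0,0,0],[0.01,-0.16,0,0,0,0,0],[0,-0.16,0,0,0,0,0],[0,-0.16,0,0,0,0,0],[0,-0.16,0,0,0,0,0],[0,-0.16,0,0,0,0,0],[0,-0.16,0,0,0,0,0]]]'; python3 go.py|head -1; python3 hole.py
```

```text
time_s: 20.7
eef_pos: [584.7, 298.5, -8.5]
ee_rot: [0.002, 0.595, 0.803, 0.003]
force: [5.8, 1.3, 7.7]
grip_width: 0.004
grip_force: 2.8
t 20.7 world [584.7 298.5  -8.5] track [-67.2   0.4  -8.5] F [5.8 1.3 7.7] track F [-5.9  0.4]
roll x est [ 8.  9. 10.  7.  6.] [56.1 55.6 55.3 55.1 54.2]
```

```bash
python3 -m crank '[[[0,-0.16,0,0,0,0,0],[0,-0.16,0,0,0,0,0],[0,-0.16,0,0,0,0,0],[0,-0.16,0,0,0,0,0],[0,-0.16,0,0,0,0,0],[0,-0.16,0,0,0,0,0],[0,-0.14,0,0,0,0,0],[0,-0.12,0,0,0,0,0]]]'; python3 go.py|head -1; python3 hole.py
```

```text
time_s: 21.7
eef_pos: [555.5, 289.7, -8.6]
ee_rot: [0.002, 0.595, 0.803, 0.002]
force: [4.8, 1.5, 7.4]
grip_width: 0.001
grip_force: 2.9
t 21.7 world [555.5 289.7  -8.6] track [-36.7   0.4  -8.6] F [4.8 1.5 7.4] track F [-5. -0.]
roll x est [39. 38. 40. 37. 36.] [53.7 52.9 52.8 52.8 52.1]
```

The roll is at about 39. I'll back off a few mm, then lift away well clear.

```bash
python3 -m crank '[[[0,0.12,0,0,0,0,0],[0,0.12,0,0,0,0,0],[0,0.12,0,0,0,0,0],[0,0,-0.3,0,0,0,0],[0,0,-0.5,0,0,0,0],[0,0,-0.8,0,0,0,0],[0,0,-1,0,0,0,0],[0,0,-1,0,0,0,0]]]' && python3 -m crank '[[[0,0,-1,0,0,0,0],[0,0,-1,0,0,0,0],[-1,0.5,-0.5,0,0,0,0],[-1,0.5,0,0,0,0,0],[-1,0.5,0,0,0,0,0],[-1,0.5,0,0,0,0,0],[-1,0.5,0,0,0,0,0],[-1,0.5,0,0,0,0,0]]]'; python3 go.py|head -1; python3 hole.py
python3 - <<'E'
from h import *
o=[]
for n,(x0,y0,w,h) in {"top":(200,135,75,115),"scene":(190,145,85,80)}.items():
    m=np.mean([capture(n).astype(float) for _ in range(4)],0)[y0:y0+h,x0:x0+w]
    o.append(cv2.resize(m,(w*5,h*5),interpolation=cv2.INTER_CUBIC).clip(0,255).astype("u1"))
o[1]=cv2.copyMakeBorder(o[1],0,o[0].shape[0]-o[1].shape[0],0,0,cv2.BORDER_CONSTANT)
cv2.imwrite("pics/end.png",np.hstack(o)); print(sense()["time_s"])
E
```

```text
time_s: 22.7
eef_pos: [561.9, 291.7, 81.0]
ee_rot: [0.0, 0.595, 0.803, -0.0]
force: [-0.7, 0.2, 0.2]
grip_width: 0.003
grip_force: 0.0
time_s: 23.5
eef_pos: [678.1, 169.1, 142.7]
ee_rot: [0.0, 0.595, 0.803, 0.0]
force: [0.2, -0.8, -0.4]
grip_width: 0.001
grip_force: 0.0
t 23.5 world [678.1 169.1 142.7] track [-119.   151.4  142.7] F [ 0.2 -0.8 -0.4] track F [0.  0.8]
roll x est [37. 38. 39. 40. 36.] [76.1 75.8 75.8 74.5 74.5]
24.1
```

View pics/end.png

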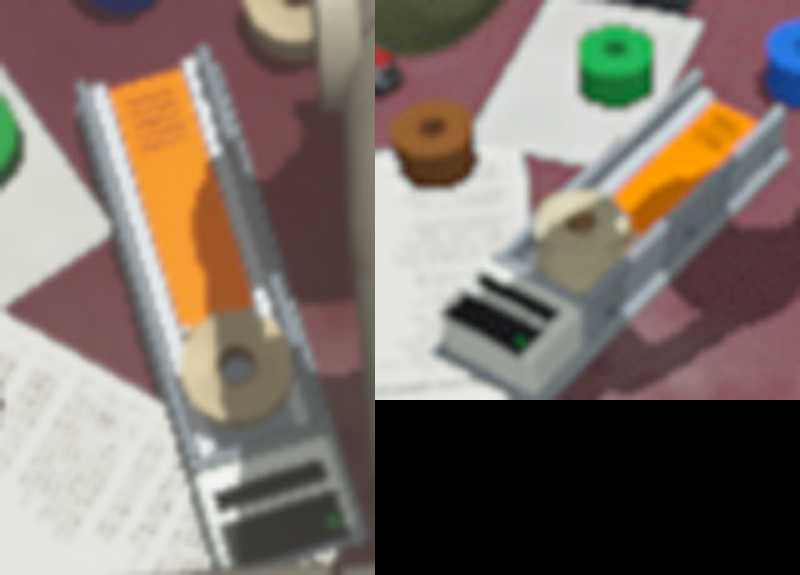

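The roll stands flat in the bay: top view (237,367), scene view (580,240), x ≈ 38. The plate is up at its rear, the arm is clear and touching nothing, and the neighbouring rolls are undisturbed. I'm handing in.

```bash
python3 -c "
from rig import *
print(finish_job())"
```

```text
the job is handed in; nothing more can be done
None
```

The label roll is in the bay at about x = 38 mm with the plate sprung back up behind it, and the job is handed in; no verdict came back, and an early press briefly put up to about 12 N on the roll's top edge.

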